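# Load the test-card carrier into the reader

### The arm

A 6-joint arm with a two-finger parallel gripper is mounted at the origin on the work surface. World frame = base frame: x ahead of the robot, y to its left, z up, the work surface at z = 0. Lengths are in m, angles in degrees, forces in N, time in s.
With the tool pointing down it reaches from about 0.25 to 0.725 m from the base axis. Payload 9.7 kg.
Tool frame: the origin (TCP) lies between the finger pads; the fingertips stand 22 mm ahead of it and the grasp point (between the pads) lies 3 mm ahead of it; z points along the fingers, y is the line along which they close (so a half turn about z gives the same grasp; the last joint's range is limited). The gripper opens to 85 mm and grips with 20 to 120 N. Pads are 22 mm wide; open, the fingers measure 114 mm over their backs; the gripper's body (76 mm by 85 mm) begins 54 mm behind the grasp point. The pads swing forward as they close: fully open they stand 13 mm farther back than shut.
Start: joints at [70.588, 4.979, 10.078, 95.1, 0, 90], TCP at [0.183, 0.519, 0.253] pointing down, gripper open.
Joint ranges: [-179.16, 179.16], [-48.56, 103.87], [-65.8, 70.77], [-126.05, 130.52], [-82.76, 87.17], [-180, 180]. Speed limits (degrees/s): [127.2, 127.2, 147.25, 180, 180, 180].

### API

Orientations are given as [roll, pitch, yaw] about the fixed x, y, z axes, in that order (R = Rz(yaw) Ry(pitch) Rx(roll)).
In Python, from workcell import bot, viewer, finder gives the robot as it stands.
- The arm moves only by the tool move_arm, never from a script. Its arguments are lists of equal length, an entry for each row: "offset": the shift along the tool's x, y, z in cm, a list of three; "twist": the turn, a rotation vector about the tool's x, y, z in rad, a list of three; "grip": the opening, from 0 (shut) to 1 (fully open). In form: {"offset": [[x, y, z], ...], "twist": [[ax, ay, az], ...], "grip": [grip, ...]}. A call has 1 to 5 rows; each row shifts and turns the commanded pose from where the row before left it, along the tool's axes as they then stand; what a row does not reach is not made up. A row lasts 1/10 s, in which the tool goes at most 50 mm and 8.59 degrees, less where a joint would pass 70% of its speed; a pose out of reach is approached as far as the arm can. A call is refused whole if a number of a shift passes 5 or a number of a turn 0.15, either way. A call with a gripper value outside its range is refused whole. The fingers move at their own pace and stop on an object; "force" is the grip in N (left out, the last holds). Time passes only in rows, so rows that do not move let the fingers close. It gives the time, the measured TCP pose, the force, the opening and the grip force at its end, in the units of the state.
- bot.get_obs(): the state, without advancing time (a new reading comes with each control period).
- viewer.camera(name): name is "scene" or "top" or "wrist"; returns a dict with "color" (400x640x3 uint8, red, green, blue), "depth" (400x640 float32, m along the optical axis (not along the pixel's ray), 0 where there is no reading), "vfov" (degrees; the focal length in pixels is half the picture's height over the tangent of half this angle, whatever the lens; pixels are square), "cx", "cy" (the principal point, pixels), "position" and "attitude" of the camera in the world; the wrist camera has in their place "tool_from_camera" (4x4, takes a point from camera to tool coordinates, whose origin is the TCP and whose axes are the flange's). Camera axes: x right, y down, z forward; pixel columns grow to the right and rows downward; lengths in m; the calibration is good to about 2 mm. The wrist camera is an equidistant fisheye: a pixel r from the principal point sees the ray r / f radians off the axis. A picture is of the moment at which its call begins: read the wrist's pose just before it.
- bot.job_done(): hands the job in; it is judged then, once.
Trained networks look in a picture, given as the dict that the camera call returned (one of the last four; its "shot" number tells which), for a name from the list of things; names that differ only in an ending like _2 or _b are one class to them, and where a whole thing is asked for, a point or a joint stands for the part that bears it (a point fixed in the world has none). Each returns a list of dicts, best first, with "p" (0 to 1); they miss things now and then, are a little off and sometimes report something else, mostly with a low value. They report only what shows in the picture. A call takes as long as a camera call. They do not tell look-alikes from the thing itself.
- finder.boxes_of(picture, thing): "position" ([column, row] in pixels, amid what is visible of it).
- finder.pinpoint(picture, thing): "position" ([column, row] in pixels: a listed point, or the origin of a listed thing).
The state is a dict: "time": time; "q": joint angles; "qd": joint speeds; "joint_efforts": joint torques, N m; "ee_pos": TCP position; "tcp_rot": TCP orientation; "wrist_force": force on the tool from outside, world axes, zero at the start; "torque": the same for the moment, N m; "opening": finger opening in m; "grasp_force": force on a finger pad.
Only numpy, scipy, OpenCV 4.12 (cv2) and the standard library are available. Lean on these libraries where they do the work, as an engineer would, in place of code of your own. Each camera call takes 0.05 s, during which the arm holds its last target. There are 200 camera calls.

### The job

Push the green carrier of test cards up the reader's ramp and over the yellow sill until it meets the sprung stop hidden under the hood, and press it home against that stop for about a second with a gentle push of 10 N or so, never more than 15 N against the stop; should it bind on the way, ease off and straighten it rather than force it with 30 N. Then back off so the carrier is left lying flat behind the sill, and press the round green start button right down and let it go. Do not disturb the other things on the bench.

Things in the scene. Friction and masses are not known exactly. Their poses are not given: they have to be found in the camera images.
- carrier: The loose green slab with eight white test cards let into its top: 100 long (x) x 126 wide (y) x 26 mm high, edges rounded 3 mm, 0.25 to 0.5 kg, too wide to grip. Origin: centre of its underside; x points roughly towards the ramp at the start, z up.
- carrier_back (a point): Middle of the carrier's back face (the one nearest the robot, to be pushed), 13 mm above its underside.
- dock: Fixed loading dock. Origin: on the table at the middle of the ramp's toe; x points into the reader (the loading direction), y left, z up. The aluminium ramp rises evenly from 0 at x = 0 to 12 mm at x = 70 mm; then comes the yellow sill, then a well with its floor 7 mm above the table.
- sill (a point): Middle of the inner edge of the yellow sill's flat top, 12 mm above the table, 78 mm along the dock; the sill is 8 mm thick. The well floor behind it is 5 mm lower, so the carrier drops behind the sill, which then keeps it in.
- channel (a point): Middle of the guide channel where it becomes straight, 45 mm along the dock, at the height of the rails' tops (32 mm above the table). White rails on both sides: 136 mm apart from here on, flaring outwards towards the robot to about 172 mm apart at 14 mm before the ramp's toe.
- reader: Fixed white hood over the inner end of the dock, same origin and axes as the dock; 160 mm wide, top about 72 mm above the table. Hidden in it, facing the ramp, is a black sprung stop (part of the reader): its face lies at x = 184 to 216 mm, different every time and not measured, so it must be felt for.
- hood_mouth (a point): Middle of the lower front edge of the hood's roof, 150 mm along the dock, 55 mm above the table. The sprung stop inside takes 1.5 N to start moving, then 1.5 N per mm, and bottoms at 14 mm. Sliding the carrier adds about 1 N of friction on the slippery dock, 2 to 3 N on the table, more if the fingers bear down on it. Released, the stop pushes the carrier back at most as far as it was pressed in.
- startpad: Fixed grey pad, 60 x 50 x 22 mm high, beside the dock on its right, carrying the start button. Origin: centre of its underside.
- start_top (a point): Centre of the top of the round green start button (28 mm across) at rest; it is pressed straight down.
- start (a joint): Start button travel, m: 0 released, 0.006 fully down, which takes 5 N; it springs back.
- dropper: Bystander: small white dropper bottle with a red cap, 34 mm across, 75 mm high. Origin: centre of underside.
- cardtray: Bystander: low open blue tray, 130 x 90 x 30 mm. Origin: centre of underside.
- reagent_a: Bystander: white reagent bottle with a blue cap, 66 mm across, 170 mm high. Origin: centre of underside.
- reagent_b: Bystander: amber reagent bottle with a green cap, 66 mm across, 150 mm high. Origin: centre of underside.
- cup: Bystander: white paper cup, 74 mm across, 85 mm high. Origin: centre of underside.
Not all that is in view belongs to the job. Several things look just like the startpad: the one meant starts farthest to the robot's right.

How it is judged:
By the outcome, as a careful person would: the job done as asked, in the order asked, and still so for the second after the job is handed in, with the robot touching nothing.
It also fails if it takes over 64 s, if anything falls off the work surface, if the arm or the gripper's body presses on something with over 40 N, if the wrist force passes 120 N, or if a joint passes its speed limit or range.

## Working session

There is one attempt and no reset: what is moved stays moved. The work goes in short steps, Python scripts to look and compute and a tool call to move; the robot and the scene stay as the last step left them, time stands still between calls to the robot, and variables do not carry over. Pictures are saved under pics/ and viewed, at most 10 in all, crops included, and the job is handed in when it is done.

Besides the shell and the picture viewer there is one more tool, called after "Emit:" as name(argument=value, ...) on one line, values as JSON. move_arm: Moves the arm, as the interface text tells. Its arguments: {"type":"object","properties":{"offset":{"type":"array","items":{"type":"array","items":{"type":"number"}}},"twist":{"type":"array","items":{"type":"array","items":{"type":"number"}}},"grip":{"type":"array","items":{"type":"number"}},"force":{"type":"number"}},"required":["offset","twist","grip"]}

```bash
mkdir -p pics
cat > h.py <<'E'
import numpy as np, cv2
from scipy.spatial.transform import Rotation as R
from workcell import bot, viewer, finder
def att(c):
    a=np.array(c["attitude"],float)
    if a.shape==(3,3): return a
    return R.from_euler('xyz',a,degrees=True).as_matrix() if a.size==3 else R.from_quat(a).as_matrix()
def foc(c): return c["color"].shape[0]/2/np.tan(np.radians(c["vfov"]/2))
def world(c,px,z=None):
    """pixel -> world, by depth or by plane z"""
    u,v=px; f=foc(c); d=np.array([(u-c["cx"])/f,(v-c["cy"])/f,1.]); M=att(c); p=np.array(c["position"])
    if z is None:
        s=c["depth"][int(round(v)),int(round(u))]
    else: s=(z-p[2])/(M@d)[2]
    return p+M@d*s
def cloud(c):
    h,w=c["depth"].shape; u,v=np.meshgrid(np.arange(w),np.arange(h)); f=foc(c)
    d=np.stack([(u-c["cx"])/f,(v-c["cy"])/f,np.ones_like(u)],-1)*c["depth"][...,None]
    return d@att(c).T+np.array(c["position"])
def save(n,im): cv2.imwrite(f"pics/{n}.png",im[...,::-1])
E
python3 - <<'E'
from h import *
o=bot.get_obs(); print(o["ee_pos"],o["tcp_rot"],o["time"])
ims=[]
for n in("top","scene"):
    c=viewer.camera(n); save(n,c["color"]); print(n,c["position"],c["attitude"],c["vfov"],c["cx"],c["cy"])
    for t in("carrier","carrier_back","dock","sill","channel","hood_mouth","startpad","start_top","dropper","cardtray","reagent_a","cup"):
        for r in finder.pinpoint(c,t)[:4]:
            if r["p"]>.2: print(t,round(r["p"],2),np.round(r["position"],1),world(c,r["position"]).round(3))
E
```

```text
[0.18271979 0.51852996 0.25257028] [-1.79920292e+02  4.00883944e-05  1.60590880e+02] 0.0
top [0.32543922 0.0041697  1.2894164 ] [-1.68478521e+02  1.23857589e-01 -9.27464931e+01] 56.396532892784634 318.95487346865013 200.80430253871856
carrier 0.69 [334.7 223.7] [ 0.501 -0.055  0.023]
carrier 0.38 [341.6 236.1] [ 0.46  -0.078  0.002]
carrier_back 0.95 [343.8 236.2] [ 0.459 -0.085  0.   ]
dock 0.74 [331.4 198.2] [ 0.595 -0.05  -0.001]
sill 0.66 [318.6 183.1] [ 0.65  -0.007  0.011]
sill 0.41 [330.1 224.2] [ 0.499 -0.04   0.027]
channel 0.75 [329.6 186. ] [ 0.637 -0.046  0.01 ]
hood_mouth 0.77 [321.  153.4] [ 0.739 -0.02   0.069]
startpad 0.75 [270.9 243.5] [0.443 0.163 0.03 ]
startpad 0.65 [345.2 266. ] [ 0.356 -0.081  0.043]
startpad 0.64 [364.2 174. ] [ 0.669 -0.167  0.035]
start_top 0.58 [363.7 169.6] [ 0.681 -0.165  0.045]
start_top 0.44 [349.5 267.7] [ 0.35  -0.095  0.04 ]
start_top 0.4 [267.1 237.8] [0.462 0.174 0.043]
dropper 0.51 [291.4 217.9] [0.523 0.09  0.056]
dropper 0.34 [342.3 236.5] [ 0.458 -0.08   0.002]
cardtray 0.83 [275.8 182.3] [0.662 0.144 0.004]
reagent_a 0.84 [457
[... 556 characters left out ...]
.002]
hood_mouth 0.66 [275.4 215.8] [ 0.736 -0.002  0.07 ]
startpad 0.64 [375.2 231.2] [0.474 0.185 0.03 ]
startpad 0.62 [360.6 170.7] [ 0.369 -0.067  0.018]
startpad 0.59 [269.3 187.8] [ 0.688 -0.155  0.022]
start_top 0.6 [378.3 221.1] [0.45  0.164 0.043]
start_top 0.58 [269.9 181.1] [ 0.678 -0.165  0.042]
start_top 0.51 [359.6 160.1] [ 0.359 -0.092  0.044]
dropper 0.58 [345.9 224. ] [0.536 0.106 0.017]
cardtray 0.85 [316.2 248. ] [0.664 0.134 0.008]
reagent_a 0.69 [270.9 122.2] [ 0.533 -0.46   0.011]
reagent_a 0.69 [302.6 203. ] [ 0.613 -0.051  0.005]
reagent_a 0.59 [416.7 348.1] [0.604 0.576 0.067]
cup 0.92 [243.2 211. ] [ 0.812 -0.094  0.04 ]
cup 0.55 [343.  225.6] [ 0.54   0.095 -0.003]
```

View pics/top.png

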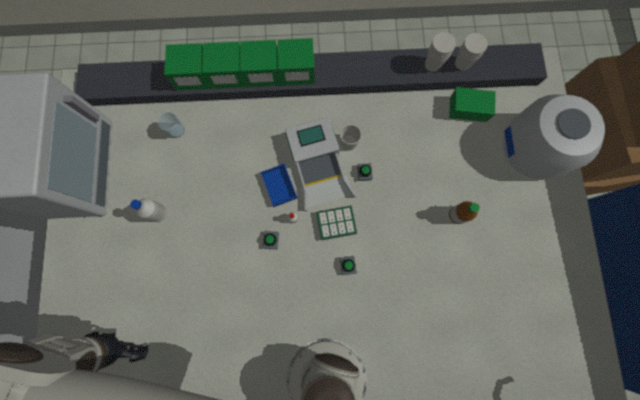

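View pics/scene.png

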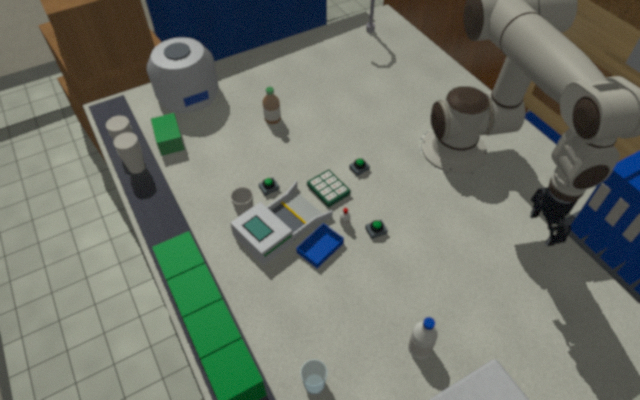

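Top view: the carrier is at (337,223), and the dock runs from the ramp toe at about (325,203) to the hood at (313,142). The tray is at (278,185), the dropper at (292,217) and the cup at (351,136).

Three pads look alike: A at (365,171), B at (349,266) and C at (270,240). In world terms they sit at y of about -0.165, -0.09 and +0.17. A is farthest right and beside the dock on its right, so A is the one meant. I'll confirm it in an enlarged crop and fit the geometry from depth.

Run:
```python
from h import *
c=viewer.camera("top"); P=cloud(c); X,Y,Z=P[...,0],P[...,1],P[...,2]
im=c["color"]; save("crop",cv2.resize(im[120:285,250:390],None,fx=5.6/1.6,fy=5.6/1.6,interpolation=cv2.INTER_CUBIC))
w=viewer.camera("wrist"); print(np.array(w["tool_from_camera"]).round(3),w["vfov"],w["cx"],w["cy"])
# carrier top
m=(Z>.018)&(Z<.035)&(X>.42)&(X<.57)&(Y>-.14)&(Y<.03)
def rect(m,n):
    k,l,s,ce=cv2.connectedComponentsWithStats(m.astype(np.uint8),connectivity=4)
    for i in range(1,k):
        if s[i,4]>25:
            q=P[l==i]; r=cv2.minAreaRect((q[:,:2]*1000).astype(np.float32)); print(n,s[i,4],np.round(r[0],1),np.round(r[1],1),round(r[2],1),q[:,2].mean().round(4))
rect(m,"carrier")
rect((Z>.055)&(Z<.085)&(X>.68)&(X<.9)&(Y>-.11)&(Y<.12),"hood")
rect((Z>.014)&(Z<.06)&(X>.6)&(X<.75)&(Y>-.22)&(Y<-.12),"padA")
rect((Z>.06)&(X>.5)&(X<.9)&(Y>-.3)&(Y<-.08),"cup")
hsv=cv2.cvtColor(im,cv2.COLOR_RGB2HSV)
y=cv2.inRange(hsv,(18,110,80),(35,255,255))>0; y&=(X>.55)&(X<.72)&(abs(Y)<.15)
v,u=np.nonzero(y); print("sill px",len(v),[world(c,(u[i],v[i]),.012)[:2].round(3).tolist() for i in np.argsort(u)[::4]])
```

```text
[[-0.    -0.956 -0.293  0.075]
 [ 1.    -0.     0.     0.001]
 [-0.    -0.293  0.956 -0.12 ]
 [ 0.     0.     0.     1.   ]] 65.70646984690485 322.6237913376552 203.70942370988016
carrier 1065 [507.4 -59.3] [100.2 126.3] 7.6 0.0261
hood 1629 [794.5  11.1] [126.5 164.7] 13.7 0.0699
padA 239 [ 683.8 -169.9] [50.4 58.9] 88.8 0.0298
cup 158 [ 799.6 -122.2] [69.  73.3] 85.1 0.0767
sill px 79 [[0.645, 0.041], [0.645, 0.034], [0.648, 0.027], [0.651, 0.019], [0.651, 0.016], [0.651, 0.009], [0.658, 0.005], [0.657, -0.002], [0.661, -0.009], [0.657, -0.016], [0.656, -0.02], [0.66, -0.027], [0.667, -0.034], [0.663, -0.041], [0.663, -0.045], [0.67, -0.052], [0.669, -0.059], [0.672, -0.067], [0.676, -0.07], [0.676, -0.077]]
```

View pics/crop.png

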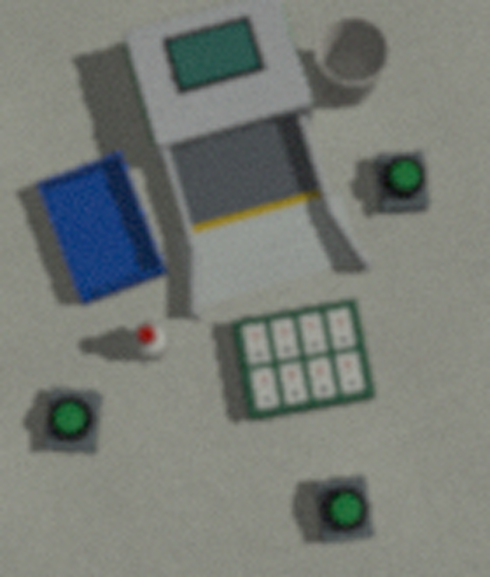

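The crop shows pad A at crop (405,178), right of the dock between the flared rail and the cup, so it fits the description. The carrier at (305,358) is turned about 6° clockwise from the dock, which runs along yaw of about 14°. The first move takes the tool above and behind the carrier.

Emit:
move_arm(offset=[[-2.86, -3.21, 0], [-2.86, -3.21, 0], [-2.86, -3.21, 0], [-2.86, -3.21, 0], [-2.86, -3.21, 0]], twist=[[0, 0, 0], [0, 0, 0], [0, 0, 0], [0, 0, 0], [0, 0, 0]], grip=[0.85, 0.85, 0.85, 0.85, 0.85])

```text
time: 1.9
ee_pos: [0.2645, 0.3183, 0.2533]
tcp_rot: [180.0, 0.0, 160.6]
wrist_force: [1.2, 0.5, 0.2]
opening: 0.0725
grasp_force: 0.0
```

Emit:
move_arm(offset=[[-2.86, -3.21, 0], [-2.86, -3.21, 0], [-2.86, -3.21, 0], [-2.86, -3.21, 0], [-2.86, -3.21, 0]], twist=[[0, 0, 0], [0, 0, 0], [0, 0, 0], [0, 0, 0], [0, 0, 0]], grip=[0.85, 0.85, 0.85, 0.85, 0.85])

```text
time: 2.4
ee_pos: [0.3461, 0.1193, 0.2536]
tcp_rot: [180.0, 0.0, 160.6]
wrist_force: [1.0, 0.9, 0.1]
opening: 0.0727
grasp_force: 0.0
```

Emit:
move_arm(offset=[[-2.86, -3.21, 0], [-2.86, -3.21, 0], [-2.86, -3.21, 0], [-2.86, -3.21, 0], [-2.86, -3.21, 0]], twist=[[0, 0, 0], [0, 0, 0], [0, 0, 0], [0, 0, 0], [0, 0, 0]], grip=[0.85, 0.85, 0.85, 0.85, 0.85])

```text
time: 2.9
ee_pos: [0.4277, -0.0799, 0.2536]
tcp_rot: [180.0, 0.1, 160.6]
wrist_force: [0.3, 1.1, 0.8]
opening: 0.0726
grasp_force: 0.0
```

Emit:
move_arm(offset=[[0, 0, 0], [0, 0, 0], [0, 0, 0], [0, 0, 0], [0, 0, 0]], twist=[[0, 0, -0.145], [0, 0, -0.145], [0, 0, -0.145], [0, 0, -0.145], [0, 0, 0]], grip=[0.85, 0.85, 0.85, 0.85, 0.85])

```text
time: 3.4
ee_pos: [0.4274, -0.0781, 0.2533]
tcp_rot: [-180.0, 0.0, -166.1]
wrist_force: [-0.2, 0.1, -0.6]
opening: 0.0728
grasp_force: 0.0
```

```bash
cat >> h.py <<'E'
def tool():
    o=bot.get_obs(); T=np.eye(4); T[:3,:3]=R.from_euler('xyz',o["tcp_rot"],degrees=True).as_matrix(); T[:3,3]=o["ee_pos"]; return T
def wcloud(c,T):
    h,w=c["depth"].shape; u,v=np.meshgrid(np.arange(w),np.arange(h)); f=200/np.tan(np.radians(c["vfov"]/2))
    x,y=u-c["cx"],v-c["cy"]; r=np.hypot(x,y)+1e-9; t=np.tan(r/f)/r
    d=np.stack([x*t,y*t,np.ones_like(x)],-1)*c["depth"][...,None]
    M=T@np.array(c["tool_from_camera"]); return d@M[:3,:3].T+M[:3,3]
O=np.array([.588,-.038]);YAW=np.radians(14)
def dock(p,O=O,yaw=YAW):
    p=np.asarray(p); d=p[...,:2]-O; return np.stack([d[...,0]*np.cos(yaw)+d[...,1]*np.sin(yaw),-d[...,0]*np.sin(yaw)+d[...,1]*np.cos(yaw)],-1)
E
python3 - <<'E'
from h import *
T=tool(); c=viewer.camera("wrist"); save("w1",c["color"]); P=wcloud(c,T); Z=P[...,2]; ok=c["depth"]>0
D=dock(P)
# finger points in tool frame
Q=(P-T[:3,3])@T[:3,:3]
f=ok&(Z>.15)&(abs(Q[...,1])<.08)&(abs(Q[...,0])<.04)&(Q[...,2]>-.06)
if f.any(): print("fingers wrist",f.sum(),np.percentile(Q[f],[1,50,99],axis=0).round(4))
for n in("scene","top"):
    s=viewer.camera(n); W=cloud(s); q=(W-T[:3,3])@T[:3,:3]; f=(s["depth"]>0)&(abs(q[...,1])<.08)&(abs(q[...,0])<.03)&(q[...,2]>-.06)&(q[...,2]<.06)
    if f.any(): print(n,f.sum(),np.percentile(q[f],[0,2,50,98,100],axis=0).round(4))
def rect(m,n):
    k,l,s,ce=cv2.connectedComponentsWithStats(m.astype(np.uint8),connectivity=4)
    for i in range(1,k):
        if s[i,4]>150:
            q=P[l==i]; r=cv2.minAreaRect((q[:,:2]*1000).astype(np.float32)); print(n,s[i,4],np.round(r[0],1),np.round(r[1],1),round(r[2],1),q[:,2].mean().round(4),dock(np.array(r[0])/1000).round(4))
rect(ok&(Z>.02)&(Z<.032)&(D[...,0]<-.02)&(D[...,0]>-.16)&(abs(D[...,1])<.08),"carrier")
rect(ok&(Z>.055)&(Z<.085)&(D[...,0]>.1),"hood")
rect(ok&(Z>.025)&(Z<.04)&(D[...,0]>.05)&(D[...,0]<.14)&(abs(D[...,1])<.11),"rails")
hsv=cv2.cvtColor(c["color"],cv2.COLOR_RGB2HSV)
y=(cv2.inRange(hsv,(18,110,80),(35,255,255))>0)&ok&(abs(D[...,0]-.07)<.04)&(abs(D[...,1])<.09)
print("sill",y.sum(),np.percentile(D[y],[3,50,97],axis=0).round(4)); 
q=P[y]; vx=cv2.fitLine((q[:,:2]).astype(np.float32),cv2.DIST_HUBER,0,.001,.001).ravel(); print(vx,np.degrees(np.arctan2(-vx[0],vx[1])),Z[y].mean())
E
```

```text
fingers wrist 19547 [[-0.0109 -0.0657 -0.0598]
 [ 0.0104  0.0007 -0.0428]
 [ 0.0175  0.067   0.0089]]
scene 322 [[-0.0201 -0.0699 -0.0599]
 [-0.0184 -0.0659 -0.0592]
 [-0.008   0.028  -0.0397]
 [ 0.0103  0.0677  0.0071]
 [ 0.0135  0.072   0.0137]]
top 8 [[-0.0135  0.0457 -0.059 ]
 [-0.0133  0.046  -0.0583]
 [ 0.0096  0.0624 -0.044 ]
 [ 0.0107  0.0689 -0.0341]
 [ 0.0108  0.0689 -0.0336]]
carrier 7506 [506.2 -59.9] [101.1 126.8] 7.7 0.0262 [-0.0847 -0.0014]
hood 2885 [1010.9 -662. ] [208.7 427.1] 39.1 0.0638 [ 0.2594 -0.7078]
hood 298 [574.8 535.3] [56.2 20.7] 1.1 0.0704 [0.1258 0.5595]
hood 507 [728.9 738.4] [159.8  11.6] 0.4 0.07 [0.3245 0.7192]
sill 247 [[ 0.0711 -0.0511]
 [ 0.0741  0.0038]
 [ 0.0815  0.0612]]
[ 0.2393207  -0.9709406   0.66012037 -0.01979596] -166.15353 0.011742487764245255
```

View pics/w1.png

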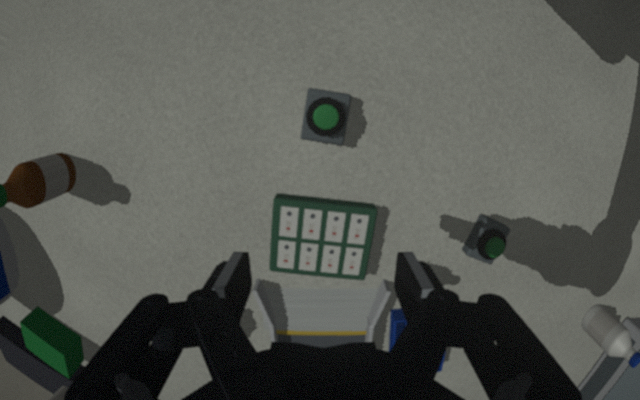

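Wrist view: the carrier is at (323,238) just ahead of the open fingers. The ramp and the yellow sill at (320,333) lie straight beyond it. The fitted sill line gives yaw 13.9° and confirms the dock origin. Now descend behind the carrier and begin pushing.

Emit:
move_arm(offset=[[0, 0, 4.6], [0, 0, 4.6], [0, 0, 4.6], [0, 0, 4.6], [0, 0, 4.0]], twist=[[0, 0, 0], [0, 0, 0], [0, 0, 0], [0, 0, 0], [0, 0, 0]], grip=[0.85, 0.85, 0.85, 0.85, 0.85])

```text
time: 4.05
ee_pos: [0.4267, -0.0778, 0.0271]
tcp_rot: [180.0, -0.0, -166.4]
wrist_force: [0.4, -0.3, 0.1]
opening: 0.0727
grasp_force: 0.0
```

Emit:
move_arm(offset=[[0, 0, 0.3], [0, 0, 0.3], [-0.5, 0, 0], [-0.5, 0, 0], [-0.5, 0, 0]], twist=[[0, 0, 0], [0, 0, 0], [0, 0, 0], [0, 0, 0], [0, 0, 0]], grip=[0.85, 0.85, 0.85, 0.85, 0.85])

```text
time: 4.55
ee_pos: [0.4434, -0.0745, 0.0249]
tcp_rot: [-179.9, 0.1, -166.2]
wrist_force: [-1.8, -1.4, 2.5]
opening: 0.0727
grasp_force: 1.3
```

Emit:
move_arm(offset=[[-0.5, 0, 0], [-0.5, 0, 0], [-0.5, 0, 0], [-0.5, 0, 0], [-0.5, 0, 0]], twist=[[0, 0, 0], [0, 0, 0], [0, 0, 0], [0, 0, 0], [0, 0, 0]], grip=[0.85, 0.85, 0.85, 0.85, 0.85])

```text
time: 5.05
ee_pos: [0.4664, -0.0683, 0.0233]
tcp_rot: [180.0, -0.0, -166.2]
wrist_force: [-3.0, -0.1, 3.2]
opening: 0.0727
grasp_force: 1.8
```

Emit:
move_arm(offset=[[-0.6, 0, -0.05], [-0.6, 0, -0.05], [-0.6, 0, -0.05], [-0.6, 0, -0.05], [0, 0, 0]], twist=[[0, 0, 0], [0, 0, 0], [0, 0, 0], [0, 0, 0], [0, 0, 0]], grip=[0.85, 0.85, 0.85, 0.85, 0.85])

```text
time: 5.55
ee_pos: [0.4906, -0.0625, 0.0255]
tcp_rot: [-180.0, 0.1, -166.2]
wrist_force: [0.1, -0.6, 0.8]
opening: 0.0726
grasp_force: 0.0
```

```bash
cat > look.py <<'E'
from h import *
import sys
T=tool(); print("tcp dock",dock(T[:3,3]).round(4),T[2,3].round(4))
for n in("top","scene"):
    c=viewer.camera(n); P=cloud(c); D=dock(P); Z=P[...,2]
    hsv=cv2.cvtColor(c["color"],cv2.COLOR_RGB2HSV)
    g=(cv2.inRange(hsv,(45,90,20),(85,255,255))>0)|(P[...,2]>.0)&(Z<.06)&(Z>.018)
    tx=dock(T[:3,3])[0]
    m=g&(Z>.015)&(Z<.05)&(D[...,0]>tx+.005)&(D[...,0]<tx+.125)&(abs(D[...,1])<.066)
    k,l,s,ce=cv2.connectedComponentsWithStats(m.astype(np.uint8),connectivity=4); i=1+np.argmax(s[1:,4])
    q=P[l==i]; d=D[l==i]*1000; r=cv2.minAreaRect(d.astype(np.float32)); A=np.c_[D[l==i],np.ones(len(d))]
    print(n,s[i,4],np.round(r[0],1),np.round(r[1],1),round(r[2],1),"z fit(dz/dx,dz/dy,z0)",np.linalg.lstsq(A,q[:,2],rcond=None)[0].round(3),np.percentile(d,[2,98],axis=0).round(1).tolist())
    if len(sys.argv)>1 and n=="scene": save(sys.argv[1],cv2.resize(c["color"][140:270,220:400],None,fx=4,fy=4,interpolation=cv2.INTER_CUBIC))
E
python3 look.py s1
```

```text
tcp dock [-0.1004 -0.0002] 0.0255
top 167 [-30.9  55.8] [29.7 89. ] 80.9 z fit(dz/dx,dz/dy,z0) [ 0.01  -0.037  0.029] [[-73.6, 37.3], [10.8, 65.7]]
scene 925 [-39.8   2.2] [127.5 111.4] 89.9 z fit(dz/dx,dz/dy,z0) [-0.011 -0.003  0.027] [[-91.4, -58.0], [12.4, 64.4]]
```

View pics/s1.png

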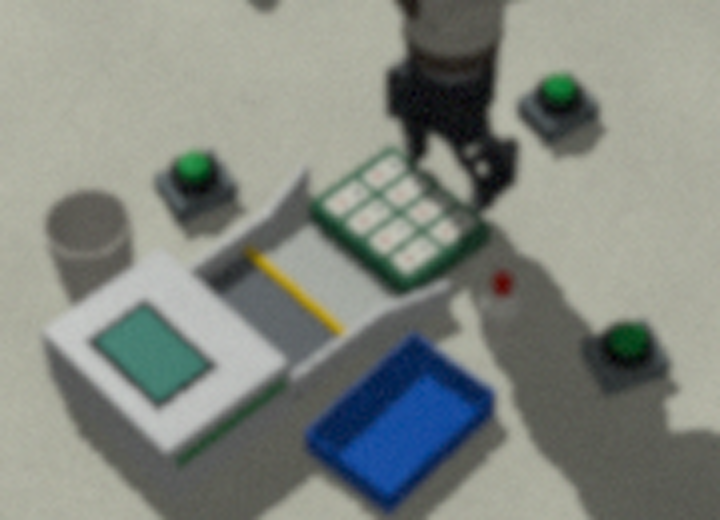

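The scene crop shows the carrier at (400,220) squared up with the channel, its front edge at the ramp toe, and both fingers on its back. Continue up the ramp.

Emit:
move_arm(offset=[[-0.6, 0, 0], [-0.6, 0, 0], [-0.6, 0, 0], [-0.6, 0, 0], [-0.6, 0, 0]], twist=[[0, 0, 0], [0, 0, 0], [0, 0, 0], [0, 0, 0], [0, 0, 0]], grip=[0.85, 0.85, 0.85, 0.85, 0.85])

```text
time: 6.15
ee_pos: [0.5192, -0.0554, 0.0253]
tcp_rot: [-180.0, -0.0, -166.2]
wrist_force: [-1.3, -1.0, 0.3]
opening: 0.0725
grasp_force: 1.3
```

Emit:
move_arm(offset=[[-0.6, 0, 0], [-0.6, 0, 0], [-0.6, 0, 0], [-0.6, 0, 0], [-0.6, 0, 0]], twist=[[0, 0, 0], [0, 0, 0], [0, 0, 0], [0, 0, 0], [0, 0, 0]], grip=[0.85, 0.85, 0.85, 0.85, 0.85])

```text
time: 6.65
ee_pos: [0.5483, -0.0482, 0.0252]
tcp_rot: [180.0, -0.0, -166.2]
wrist_force: [-1.2, -1.1, -0.0]
opening: 0.0727
grasp_force: 0.9
```

Emit:
move_arm(offset=[[-0.6, 0, 0], [-0.6, 0, 0], [-0.6, 0, 0], [-0.6, 0, -0.05], [-0.6, 0, -0.05]], twist=[[0, 0, 0], [0, 0, 0], [0, 0, 0], [0, 0, 0], [0, 0, 0]], grip=[0.85, 0.85, 0.85, 0.85, 0.85])

```text
time: 7.15
ee_pos: [0.5774, -0.0411, 0.0262]
tcp_rot: [180.0, -0.0, -166.2]
wrist_force: [-0.7, -1.0, -0.6]
opening: 0.0726
grasp_force: 0.9
```

Emit:
move_arm(offset=[[-0.5, 0, -0.1], [-0.5, 0, -0.1], [-0.5, 0, -0.1], [-0.5, 0, -0.1], [-0.5, 0, -0.05]], twist=[[0, 0, 0], [0, 0, 0], [0, 0, 0], [0, 0, 0], [0, 0, 0]], grip=[0.85, 0.85, 0.85, 0.85, 0.85])

```text
time: 7.65
ee_pos: [0.6017, -0.0352, 0.0311]
tcp_rot: [-180.0, 0.0, -166.2]
wrist_force: [-2.5, -0.5, 2.4]
opening: 0.073
grasp_force: 1.5
```

```bash
python3 look.py s2
```

```text
tcp dock [ 0.0139 -0.0006] 0.0311
top 104 [85.7 54.8] [21.6 72.3] 90.0 z fit(dz/dx,dz/dy,z0) [ 0.13  -0.246  0.042] [[52.5, 46.2], [121.0, 65.6]]
scene 1036 [75.9  1. ] [111.9 129.4] 0.6 z fit(dz/dx,dz/dy,z0) [ 0.029 -0.008  0.036] [[24.8, -57.9], [129.4, 64.2]]
```

View pics/s2.png

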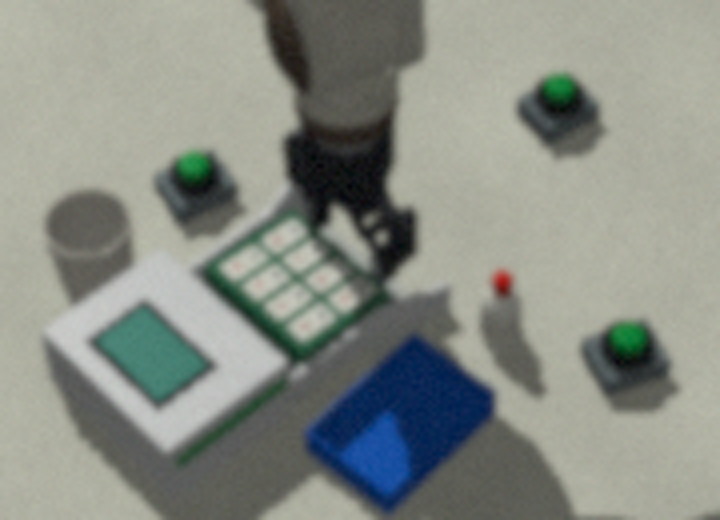

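The carrier is at (295,285) in the crop, straight in the channel with its front nearing the hood mouth. Its back is at about 25 mm along the dock.

Emit:
move_arm(offset=[[-0.5, 0, 0], [-0.5, 0, 0], [-0.5, 0, 0], [-0.5, 0, 0], [-0.5, 0, 0]], twist=[[0, 0, 0], [0, 0, 0], [0, 0, 0], [0, 0, 0], [0, 0, 0]], grip=[0.85, 0.85, 0.85, 0.85, 0.85])

```text
time: 8.25
ee_pos: [0.6258, -0.0291, 0.0306]
tcp_rot: [180.0, -0.0, -166.2]
wrist_force: [-0.6, -0.6, -1.8]
opening: 0.0724
grasp_force: 0.5
```

Emit:
move_arm(offset=[[-0.5, 0, 0], [-0.5, 0, 0], [-0.5, 0, 0], [-0.5, 0, 0], [-0.3, 0, 0]], twist=[[0, 0, 0], [0, 0, 0], [0, 0, 0], [0, 0, 0], [0, 0, 0]], grip=[0.85, 0.85, 0.85, 0.85, 0.85])

```text
time: 8.75
ee_pos: [0.6483, -0.0236, 0.0307]
tcp_rot: [-180.0, 0.0, -166.2]
wrist_force: [-0.5, -0.7, -0.8]
opening: 0.0726
grasp_force: 0.5
```

Emit:
move_arm(offset=[[-0.1, 0, 0], [-0.1, 0, 0], [-0.1, 0, 0], [-0.1, 0, 0], [-0.1, 0, 0]], twist=[[0, 0, 0], [0, 0, 0], [0, 0, 0], [0, 0, 0], [0, 0, 0]], grip=[0.85, 0.85, 0.85, 0.85, 0.85])

```text
time: 9.25
ee_pos: [0.6527, -0.0226, 0.0308]
tcp_rot: [-180.0, 0.0, -166.2]
wrist_force: [-0.6, -0.5, -0.6]
opening: 0.0727
grasp_force: 0.5
```

Emit:
move_arm(offset=[[-0.1, 0, 0], [-0.1, 0, 0], [-0.1, 0, 0], [-0.1, 0, 0], [-0.1, 0, 0]], twist=[[0, 0, 0], [0, 0, 0], [0, 0, 0], [0, 0, 0], [0, 0, 0]], grip=[0.85, 0.85, 0.85, 0.85, 0.85])

```text
time: 9.75
ee_pos: [0.6576, -0.0214, 0.0308]
tcp_rot: [-180.0, 0.0, -166.2]
wrist_force: [-1.5, -0.7, -0.0]
opening: 0.0723
grasp_force: 0.7
```

Emit:
move_arm(offset=[[-0.1, 0, 0], [-0.1, 0, 0], [-0.1, 0, 0], [-0.1, 0, 0], [-0.1, 0, 0]], twist=[[0, 0, 0], [0, 0, 0], [0, 0, 0], [0, 0, 0], [0, 0, 0]], grip=[0.85, 0.85, 0.85, 0.85, 0.85])

```text
time: 10.25
ee_pos: [0.6625, -0.0201, 0.0308]
tcp_rot: [-180.0, 0.0, -166.2]
wrist_force: [-1.3, -1.1, 0.6]
opening: 0.0725
grasp_force: 0.9
```

Emit:
move_arm(offset=[[-0.1, 0, 0], [-0.1, 0, 0], [-0.1, 0, 0], [-0.1, 0, 0], [-0.1, 0, 0]], twist=[[0, 0, 0], [0, 0, 0], [0, 0, 0], [0, 0, 0], [0, 0, 0]], grip=[0.85, 0.85, 0.85, 0.85, 0.85])

```text
time: 10.75
ee_pos: [0.667, -0.019, 0.0308]
tcp_rot: [-180.0, -0.0, -166.2]
wrist_force: [-4.9, -1.2, 3.9]
opening: 0.0725
grasp_force: 2.4
```

Emit:
move_arm(offset=[[-0.1, 0, 0], [-0.1, 0, 0], [0, 0, 0]], twist=[[0, 0, 0], [0, 0, 0], [0, 0, 0]], grip=[0.85, 0.85, 0.85])

```text
time: 11.05
ee_pos: [0.6686, -0.0186, 0.0308]
tcp_rot: [180.0, -0.1, -166.2]
wrist_force: [-6.1, -0.7, 3.9]
opening: 0.0725
grasp_force: 3.1
```

```bash
python3 look.py s3
```

```text
tcp dock [ 0.0829 -0.0007] 0.0308
top 26 [141.8  61.8] [ 9.  35.1] 84.5 z fit(dz/dx,dz/dy,z0) [-0.065 -0.32   0.061] [[124.9, 56.3], [158.9, 65.6]]
scene 407 [112.3   1.7] [129.2  50.5] 88.6 z fit(dz/dx,dz/dy,z0) [0.026 0.002 0.031] [[90.4, -58.2], [135.4, 63.8]]
```

View pics/s3.png

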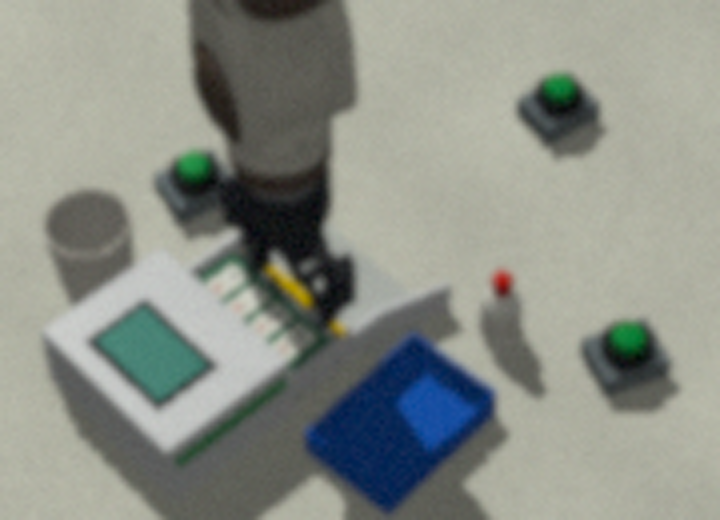

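The carrier is behind the yellow sill, which shows at (305,300) between it and the fingers. The force is growing at the stop's rate, so I'll press to about 10 N and hold.

Emit:
move_arm(offset=[[-0.1, 0, 0], [-0.1, 0, 0], [0, 0, 0]], twist=[[0, 0, 0], [0, 0, 0], [0, 0, 0]], grip=[0.85, 0.85, 0.85])

```text
time: 11.45
ee_pos: [0.6701, -0.0182, 0.0308]
tcp_rot: [180.0, -0.1, -166.2]
wrist_force: [-9.2, -0.8, 5.2]
opening: 0.0724
grasp_force: 4.6
```

Emit:
move_arm(offset=[[-0.07, 0, 0], [0, 0, 0], [0, 0, 0], [0, 0, 0], [0, 0, 0]], twist=[[0, 0, 0], [0, 0, 0], [0, 0, 0], [0, 0, 0], [0, 0, 0]], grip=[0.85, 0.85, 0.85, 0.85, 0.85])

```text
time: 11.95
ee_pos: [0.6705, -0.0181, 0.0308]
tcp_rot: [180.0, -0.2, -166.2]
wrist_force: [-10.8, -1.2, 6.1]
opening: 0.0724
grasp_force: 5.1
```

Emit:
move_arm(offset=[[0, 0, 0], [0, 0, 0], [0, 0, 0], [0, 0, 0], [0, 0, 0]], twist=[[0, 0, 0], [0, 0, 0], [0, 0, 0], [0, 0, 0], [0, 0, 0]], grip=[0.85, 0.85, 0.85, 0.85, 0.85])

```text
time: 12.45
ee_pos: [0.6705, -0.0181, 0.0308]
tcp_rot: [180.0, -0.2, -166.2]
wrist_force: [-10.1, -1.2, 5.4]
opening: 0.0727
grasp_force: 5.1
```

Emit:
move_arm(offset=[[0, 0, 0], [0, 0, 0], [0, 0, 0]], twist=[[0, 0, 0], [0, 0, 0], [0, 0, 0]], grip=[0.85, 0.85, 0.85])

```text
time: 12.75
ee_pos: [0.6705, -0.0181, 0.0308]
tcp_rot: [180.0, -0.2, -166.2]
wrist_force: [-10.6, -1.6, 6.3]
opening: 0.0726
grasp_force: 5.1
```

Held at about 10.5 N for over a second, and the rise of 1.5 N/mm matches the stop. Now ease off slowly and retreat.

Emit:
move_arm(offset=[[0.1, 0, 0], [0.1, 0, 0], [0.15, 0, 0], [0.15, 0, 0], [0.15, 0, 0]], twist=[[0, 0, 0], [0, 0, 0], [0, 0, 0], [0, 0, 0], [0, 0, 0]], grip=[0.85, 0.85, 0.85, 0.85, 0.85])

```text
time: 13.25
ee_pos: [0.6657, -0.0193, 0.0307]
tcp_rot: [180.0, 0.0, -166.2]
wrist_force: [0.1, -0.7, 0.1]
opening: 0.0725
grasp_force: 0.0
```

Emit:
move_arm(offset=[[0.2, 0, 0], [0.4, 0, 0], [0.8, 0, 0], [1.2, 0, 0], [1.5, 0, -1]], twist=[[0, 0, 0], [0, 0, 0], [0, 0, 0], [0, 0, 0], [0, 0, 0]], grip=[0.85, 0.85, 0.85, 0.85, 0.85])

```text
time: 13.75
ee_pos: [0.6242, -0.0293, 0.0394]
tcp_rot: [180.0, -0.1, -166.2]
wrist_force: [-0.7, 0.1, 0.5]
opening: 0.0727
grasp_force: 0.0
```

Emit:
move_arm(offset=[[0, 0, -4], [0, 0, -4], [0, 0, -4], [0, 0, -2], [0, 0, 0]], twist=[[0, 0, 0], [0, 0, 0], [0, 0, 0], [0, 0, 0], [0, 0, 0]], grip=[0.85, 0.85, 0, 0, 0])

```text
time: 14.25
ee_pos: [0.6266, -0.0294, 0.1849]
tcp_rot: [-179.9, 0.3, -166.2]
wrist_force: [0.5, -0.5, 0.1]
opening: 0.0294
grasp_force: 0.0
```

Run:
```python
from h import *
T=tool(); print(T[:3,3].round(4),dock(T[:3,3]).round(4)); c=viewer.camera("wrist"); im=c["color"]; P=wcloud(c,T); ok=c["depth"]>0; Z=P[...,2]; D=dock(P)
s=viewer.camera("scene")
save("w2",np.vstack([cv2.resize(im,(480,300)),cv2.resize(s["color"][150:260,230:406],(480,300),interpolation=cv2.INTER_CUBIC)]))
for n,PP,o in(("wrist",P,ok),("scene",cloud(s),s["depth"]>0)):
    D=dock(PP);Z=PP[...,2]
    print(n)
    for x in np.arange(.06,.16,.006):
        m=o&(abs(D[...,0]-x)<.003)&(abs(D[...,1])<.055)&(Z<.1)
        if m.sum()>3: print(round(x,3),m.sum(),np.median(Z[m]).round(4))
for n,cc in(("top",viewer.camera("top")),("scene",s),("wrist",c)):
    W=cloud(cc) if n!="wrist" else P
    hsv=cv2.cvtColor(cc["color"],cv2.COLOR_RGB2HSV); g=cv2.inRange(hsv,(45,90,30),(85,255,255))>0
    m=g&(cc["depth"]>0)&(np.hypot(W[...,0]-.684,W[...,1]+.17)<.035)&(W[...,2]>.02)
    if m.any(): print(n,"button",m.sum(),np.median(W[m],axis=0).round(4),np.percentile(W[m],[3,97],axis=0).round(4).tolist())
```

```text
[ 0.6266 -0.0294  0.1849] [ 0.0395 -0.001 ]
wrist
0.06 645 0.0102
0.066 628 0.0112
0.072 615 0.0118
0.078 400 0.0115
0.084 546 0.0069
0.09 1531 0.0157
0.096 584 0.0325
0.102 391 0.0333
0.108 306 0.0336
0.114 288 0.0336
0.12 284 0.0336
0.126 283 0.0337
0.132 279 0.0336
0.138 252 0.0335
0.144 306 0.033
0.15 988 0.0626
0.156 608 0.069
scene
0.06 47 0.0102
0.066 43 0.0118
0.072 43 0.013
0.078 59 0.0117
0.084 10 0.0093
0.096 35 0.0336
0.102 53 0.0343
0.108 45 0.0348
0.114 52 0.0348
0.12 48 0.0337
0.126 48 0.0347
0.132 48 0.0348
0.138 6 0.0369
0.15 22 0.0694
0.156 50 0.0703
top button 70 [ 0.6815 -0.1704  0.0418] [[0.6685, -0.1855, 0.0331], [0.6948, -0.1569, 0.047]]
scene button 56 [ 0.6856 -0.1652  0.0418] [[0.6705, -0.1803, 0.03], [0.6981, -0.1549, 0.0492]]
wrist button 608 [ 0.6808 -0.169   0.0435] [[0.6696, -0.183, 0.0341], [0.695, -0.1575, 0.0449]]
```

View pics/w2.png

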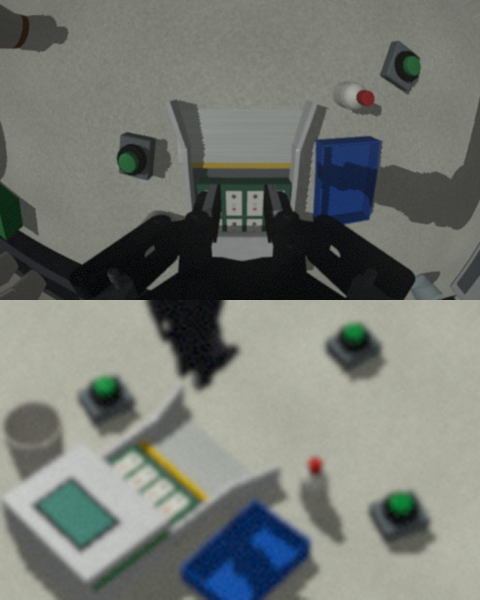

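Upper half (wrist): the carrier at (243,208) lies straight behind the sill at (240,165), with depth showing its top flat at 33.5 mm. Start button A is at (130,160), world (0.682, -0.170), top at about 0.044. Close the fingers and go there.

Emit:
move_arm(offset=[[-0.41, -2.98, 0], [-0.41, -2.98, 0], [-0.41, -2.98, 0], [-0.41, -2.98, 0], [-0.41, -2.98, 0]], twist=[[0, 0, 0], [0, 0, 0], [0, 0, 0], [0, 0, 0], [0, 0, 0]], grip=[0, 0, 0, 0, 0])

```text
time: 14.9
ee_pos: [0.6808, -0.17, 0.1787]
tcp_rot: [179.9, -0.1, -166.2]
wrist_force: [0.4, 0.9, -0.6]
opening: 0.0002
grasp_force: 0.0
```

Emit:
move_arm(offset=[[0, 0, 3], [0, 0, 3], [0, 0, 3], [0, 0, 1.5], [0, 0, 0]], twist=[[0, 0, 0], [0, 0, 0], [0, 0, 0], [0, 0, 0], [0, 0, 0]], grip=[0, 0, 0, 0, 0])

```text
time: 15.4
ee_pos: [0.6793, -0.1685, 0.072]
tcp_rot: [179.8, -0.3, -166.2]
wrist_force: [0.0, 0.4, -0.4]
opening: 0.0
grasp_force: 0.0
```

Emit:
move_arm(offset=[[-0.1, 0, 0.15], [-0.1, 0, 0.15], [0, 0, 0.15], [0, 0, 0.15]], twist=[[0, 0, 0], [0, 0, 0], [0, 0, 0], [0, 0, 0]], grip=[0, 0, 0, 0])

```text
time: 15.8
ee_pos: [0.6836, -0.1685, 0.0707]
tcp_rot: [-180.0, 0.1, -166.2]
wrist_force: [-0.3, 0.7, 0.0]
opening: -0.0001
grasp_force: 0.0
```

Emit:
move_arm(offset=[[0, 0, 0.1], [0, 0, 0.1], [0, 0, 0.1]], twist=[[0, 0, 0], [0, 0, 0], [0, 0, 0]], grip=[0, 0, 0])

```text
time: 16.1
ee_pos: [0.6831, -0.1685, 0.0668]
tcp_rot: [-180.0, 0.0, -166.2]
wrist_force: [0.2, 0.5, 0.1]
opening: -0.0001
grasp_force: 0.0
```

Emit:
move_arm(offset=[[0, 0, 0.1], [0, 0, 0.1], [0, 0, 0.1], [0, 0, 0]], twist=[[0, 0, 0], [0, 0, 0], [0, 0, 0], [0, 0, 0]], grip=[0, 0, 0, 0])

```text
time: 16.5
ee_pos: [0.6831, -0.1685, 0.0639]
tcp_rot: [-180.0, 0.0, -166.2]
wrist_force: [-1.0, -0.9, 2.9]
opening: 0.0
grasp_force: 1.3
```

Emit:
move_arm(offset=[[0, 0, 0.1], [0, 0, 0.1], [0, 0, 0]], twist=[[0, 0, 0], [0, 0, 0], [0, 0, 0]], grip=[0, 0, 0])

```text
time: 16.8
ee_pos: [0.6831, -0.1685, 0.0618]
tcp_rot: [-180.0, 0.0, -166.2]
wrist_force: [-1.1, 1.1, 3.8]
opening: 0.0
grasp_force: 1.9
```

Emit:
move_arm(offset=[[0, 0, 0.1], [0, 0, 0.1], [0, 0, 0]], twist=[[0, 0, 0], [0, 0, 0], [0, 0, 0]], grip=[0, 0, 0])

```text
time: 17.1
ee_pos: [0.6831, -0.1685, 0.0601]
tcp_rot: [-180.0, 0.0, -166.2]
wrist_force: [-1.7, 0.6, 5.8]
opening: -0.0003
grasp_force: 2.9
```

Emit:
move_arm(offset=[[0, 0, 0.1], [0, 0, 0.05], [0, 0, 0]], twist=[[0, 0, 0], [0, 0, 0], [0, 0, 0]], grip=[0, 0, 0])

```text
time: 17.4
ee_pos: [0.6832, -0.1685, 0.0599]
tcp_rot: [-180.0, 0.1, -166.2]
wrist_force: [-6.0, 0.9, 12.9]
opening: -0.0003
grasp_force: 6.8
```

Bottomed: no more travel, and the force jumped to 13 N. Hold briefly, then release and rise.

Emit:
move_arm(offset=[[0, 0, 0], [0, 0, 0], [0, 0, -0.3], [0, 0, -0.5], [0, 0, -1]], twist=[[0, 0, 0], [0, 0, 0], [0, 0, 0], [0, 0, 0], [0, 0, 0]], grip=[0, 0, 0, 0, 0])

```text
time: 17.9
ee_pos: [0.6827, -0.1684, 0.0755]
tcp_rot: [180.0, -0.1, -166.2]
wrist_force: [-0.1, -0.0, -0.2]
opening: 0.0002
grasp_force: 0.0
```

Emit:
move_arm(offset=[[0, 0, -3], [0, 0, -3], [0, 0, -3], [0, 0, -2], [0, 0, 0]], twist=[[0, 0, 0], [0, 0, 0], [0, 0, 0], [0, 0, 0], [0, 0, 0]], grip=[0, 0, 0, 0, 0])

```text
time: 18.4
ee_pos: [0.6842, -0.1688, 0.1902]
tcp_rot: [-179.9, 0.3, -166.2]
wrist_force: [-0.4, -0.2, 0.4]
opening: -0.0005
grasp_force: 0.0
```

Run:
```python
from h import *
T=tool(); print(T[:3,3].round(4)); c=viewer.camera("wrist"); s=viewer.camera("scene")
save("w3",np.vstack([cv2.resize(c["color"],(480,300)),cv2.resize(s["color"][150:260,230:406],(480,300),interpolation=cv2.INTER_CUBIC)]))
W=wcloud(c,T); D=dock(W); ok=c["depth"]>0
hsv=cv2.cvtColor(c["color"],cv2.COLOR_RGB2HSV); g=cv2.inRange(hsv,(45,90,30),(85,255,255))>0
m=g&ok&(np.hypot(W[...,0]-.684,W[...,1]+.17)<.03)&(W[...,2]>.02)
print(m.sum(),np.percentile(W[m][:,2],[50,97]).round(4) if m.any() else None)
for x in(.085,.091,.097,.11,.125,.14):
    k=ok&(abs(D[...,0]-x)<.003)&(abs(D[...,1])<.055)&(W[...,2]<.05); print(x,k.sum(),np.median(W[...,2][k]).round(4) if k.any() else None)
```

```text
[ 0.6842 -0.1688  0.1902]
786 [0.0436 0.045 ]
0.085 471 0.0067
0.091 1173 0.0172
0.097 511 0.0328
0.11 474 0.0336
0.125 446 0.0336
0.14 397 0.033
```

View pics/w3.png

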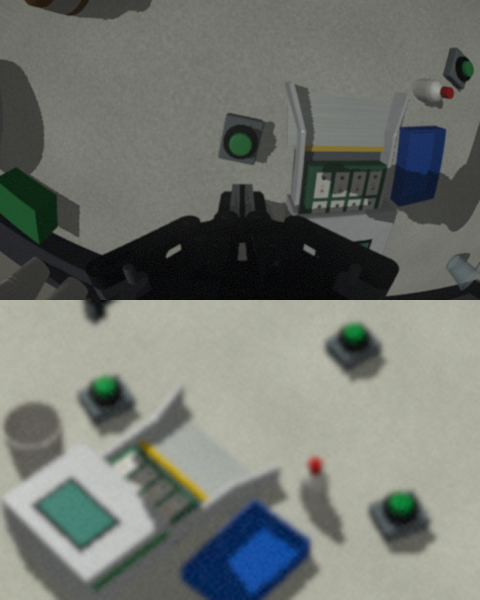

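The carrier at (345,187) is flat behind the sill. The button at (240,143) is back up, with its top at 0.044. The bystanders stand where they were, and the robot is clear of everything.

```bash
python3 -c "
from workcell import bot
print(bot.job_done())"
```

```text
the job is handed in; nothing more can be done
None
```

The carrier was pressed against the sprung stop at about 10.5 N for over 1 s and left flat behind the sill. The start button was then pressed right down and released, the bystanders still stood in place in the last picture, and the job was handed in at about 18 s.

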